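# Set the stop on the steel pillbox and lock its clamp

## Robot

A 6-joint arm with a two-finger parallel gripper is mounted at the origin on the work surface. World frame = base frame: x ahead of the robot, y to its left, z up, the work surface at z = 0. Lengths are in m, angles in rad, forces in N, time in s.
With the tool pointing down it reaches from about 0.35 to 0.85 m from the base axis. Payload 8.1 kg.
Tool frame: the origin (TCP) lies between the finger pads; the fingertips stand 11 mm ahead of it and the grasp point (between the pads) lies 8 mm behind it (robot.tips_ahead is the distance from the TCP to the fingertips, in m); z points along the fingers, y is the line along which they close (so a half turn about z gives the same grasp; the last joint's range is limited). The gripper opens to 93 mm and grips with 3 to 60 N. Pads are 15 mm wide; open, the fingers measure 128 mm over their backs; the gripper's body (75 mm by 188 mm) begins 65 mm behind the grasp point.
Start: joints at [-1.359, 0.13, 1.488, -0, 1.523, -0.085], TCP at [0.175, -0.574, 0.23] pointing down, gripper open.
Joint ranges: [-2.96, 2.96], [-0.89, 2.26], [0.02, 2.5], [-1.34, 4.48], [0, 2.73], [-2.66, 2.66]. Speed limits (rad/s): [2.39, 2.39, 2.79, 3.14, 3.14, 3.14].

## Interface

Orientations are given as a rotation vector (axis times angle).
In Python, from plant import robot gives the robot as it stands. The module is installed in compiled form; this text tells all that it offers.
- The arm moves only by the tool move_arm, never from a script. Its argument "deltas" is one flat list of numbers, 7 for each row, row after row: the shift along the tool's x, y, z in m, then the turn, a rotation vector about the tool's x, y, z in rad, then the opening, from 0 (shut) to 1 (fully open). A call has 1 to 12 rows; each row is the pose to reach, as a shift and turn from the pose commanded when the call began, along the tool's axes at that moment; what a row does not reach only later rows make up. A row lasts 1/8 s, in which the tool goes at most 62.5 mm and 10.7 degrees, less where a joint would pass 70% of its speed; a pose out of reach is approached as far as the arm can. A call with a gripper value outside its range is refused whole. The fingers move at their own pace and stop on an object; "squeeze" is the grip in N (left out, the last holds). Time passes only in rows, so rows that repeat a pose let the fingers close. It gives the time, the measured TCP pose, the force, the opening and the grip force at its end, in the units of the state.
- robot.read_state(): the state, without advancing time (a new reading comes with each control period).
- robot.read_camera(name): name is "scene" or "top" or "wrist"; returns (picture, depth): 400x640x3 uint8, red, green, blue; 400x640 float32, m along the optical axis (not along the pixel's ray), 0 where there is no reading.
- robot.camera_model(name): a dict with "K" (3x3 intrinsics, pixels), "k1" (the pictures are not rectified: a ray, as slopes to the right and down, at radius r is drawn at 1 + k1 r^2 times it, then the intrinsics apply), "R" (3x3) and "t" (3): a world point X has camera coordinates R X + t; the wrist camera has in their place "tool_from_camera" (4x4, takes a point from camera to tool coordinates, whose origin is the TCP and whose axes are the flange's). Camera axes: x right, y down, z forward; pixel columns grow to the right and rows downward; lengths in m; the calibration is good to about 2 mm. A picture is of the moment at which its call begins: read the wrist's pose just before it. camera_model takes no time and is no camera call.
- robot.close_job(): hands the job in; it is judged then, once.
Trained networks look in the newest picture that a camera, given by its name, has taken for a name from the list of things; names that differ only in an ending like _2 or _b are one class to them, and where a whole thing is asked for, a point or a joint stands for the part that bears it (a point fixed in the world has none). Each returns a list of dicts, best first, with "confidence" (0 to 1); they miss things now and then, are a little off and sometimes report something else, mostly with a low value. They report only what shows in the picture. A call takes as long as a camera call. They do not tell look-alikes from the thing itself.
- robot.recognise(camera, label): "uv" ([column, row] in pixels, amid what is visible of it).
The state is a dict: "t": time; "q": joint angles; "dq": joint speeds; "joint_torque": joint torques, N m; "tool_pos": TCP position; "orientation": TCP orientation; "force": force on the tool from outside, world axes, zero at the start; "wrist_torque": the same for the moment, N m; "opening": finger opening in m; "gripper_force": force on a finger pad.
Only numpy, scipy, OpenCV 4.12 (cv2) and the standard library are available. Lean on these libraries where they do the work, as an engineer would, in place of code of your own. Each camera call takes 0.05 s, during which the arm holds its last target. There are 200 camera calls.

## Task

Two one-hand pill holders stand on the bedside table; one of them holds the stainless steel pillbox. Push that holder's yellow-knobbed stop down until its foot touches the pillbox lid, then fold the same holder's raised red clamp lever down flat to lock it. Leave the stop of the other holder, with the rainbow pill case, up where it is.

Things in the scene. Friction and masses are not known exactly. Their poses are not given: they have to be found in the camera images.
- holder_knob (a point): Top centre of the yellow knob (36 mm wide, 14 thick) on the stop rod of the holder with the steel pillbox; 115 mm above the underside of the rod's rubber foot (24 mm wide), one piece with it. Slides straight down, 19 to 39 mm to the lid, at a push of 3 N; stays where left. z up, y level towards the lever. Arm top 105 mm, dark sleeve 110 mm over the table. Holder fixed, base 150 x 130 x 10 mm.
- holder_clamp_tip (a point): Free end, upper face, of that holder's smooth red lever, 85 mm from hinge to tip, 24 wide, 10 thick. Level hinge 62 mm from the rod axis, 113 mm above the table; lever points away from the rod. Starts 26 to 37 deg above level; flat (locked) its upper face is 118 mm up, against a stop. 3 N straight down 45 mm outward of the hinge folds it; stays where left. y hinge to tip, z vertical when flat.
- pillbox_lid (a point): Centre of the lid top of the stainless steel pillbox (92 x 62 x 26 mm, loose, z up, x along its length, spring clip latch on one short end). It lies flat on the holder's base under the stop's foot, its lid 36 mm above the table.
- spare_knob (a point): Centre of the flat top of the yellow knob of the other, identical holder, which holds the rainbow pill case with seven coloured lids. Not to be moved.
Things that resemble listed ones, but are neither listed nor needed, are in the scene too. What is shaped like the part that bears pillbox_lid but black or turquoise is not meant.

How it is judged:
By the outcome, as a careful person would: the job done as asked, in the order asked, and still so for the second after the job is handed in, with the robot touching nothing.
It also fails if it takes over 32 s, if anything falls off the work surface, if the arm or the gripper's body presses on something with over 40 N, if the wrist force passes 120 N, or if a joint passes its speed limit or range.

## Working session

There is one attempt and no reset: what is moved stays moved. The work goes in short steps, Python scripts to look and compute and a tool call to move; the robot and the scene stay as the last step left them, time stands still between calls to the robot, and variables do not carry over. Pictures are saved under pics/ and viewed, at most 10 in all, crops included, and the job is handed in when it is done.

Besides the shell and the picture viewer there is one more tool, called after "Emit:" as a command line: name --argument value ..., lists and objects as JSON in quotes. move_arm: Moves the arm, as the interface text tells. Its arguments: {"type":"object","properties":{"deltas":{"type":"array","items":{"type":"number"}},"squeeze":{"type":"number"}},"required":["deltas"]}

```bash
mkdir -p pics; cat > h.py <<'E'
import numpy as np, cv2
from plant import robot
def pix2world(cam,uv,depth,m,win=2):
    u,v=int(round(uv[0])),int(round(uv[1]))
    d=depth[max(0,v-win):v+win+1,max(0,u-win):u+win+1]; d=d[d>0]
    if len(d)==0: return None
    z=np.median(d); return ray(cam,uv,m)*z
def ray(cam,uv,m):
    K=np.array(m["K"]);k1=m["k1"]
    p=cv2.undistortPoints(np.array([[uv]],float),K,np.array([k1,0,0,0.]))[0,0]
    return np.array([p[0],p[1],1])
def toworld(cam,pc,m,st=None):
    if cam!="wrist": return np.array(m["R"]).T@(pc-np.array(m["t"]))
    T=np.array(m["tool_from_camera"]); p=T[:3,:3]@pc+T[:3,3]
    R=cv2.Rodrigues(np.array(st["orientation"]))[0]
    return R@p+np.array(st["tool_pos"])
E
python3 - <<'E'
from h import *
st=robot.read_state(); print(st["t"],st["tool_pos"],st["orientation"])
for c in ("scene","top"):
    p,d=robot.read_camera(c); m=robot.camera_model(c)
    cv2.imwrite(f"pics/{c}0.png",p[:,:,::-1])
    for l in ("holder_knob","holder_clamp_tip","pillbox_lid","spare_knob"):
        for r in robot.recognise(c,l)[:4]:
            pc=pix2world(c,r["uv"],d,m)
            print(c,l,np.round(r["uv"]),round(r["confidence"],2),None if pc is None else np.round(toworld(c,pc,m),3))
E
```

```text
0.0 [ 0.17536364 -0.57323478  0.22861129] [-3.10528974e+00 -4.64223662e-01  2.31337321e-04]
scene holder_knob [242. 167.] 0.55 [ 0.537 -0.156  0.188]
scene holder_clamp_tip [282. 194.] 0.71 [ 0.507 -0.066  0.144]
scene pillbox_lid [296. 163.] 0.83 [ 0.352 -0.188  0.026]
scene pillbox_lid [250. 212.] 0.65 [ 0.549 -0.149  0.037]
scene pillbox_lid [203. 183.] 0.57 [ 0.571 -0.321  0.027]
scene spare_knob [370. 236.] 0.6 [0.485 0.162 0.191]
top holder_knob [383. 168.] 0.63 [ 0.53  -0.165  0.188]
top holder_clamp_tip [335. 181.] 0.73 [ 0.505 -0.063  0.146]
top pillbox_lid [380. 248.] 0.92 [ 0.35  -0.187  0.026]
top pillbox_lid [433. 167.] 0.86 [ 0.561 -0.327  0.026]
top pillbox_lid [371. 180.] 0.79 [ 0.514 -0.153  0.104]
top spare_knob [236. 193.] 0.69 [0.472 0.153 0.19 ]
```

View pics/scene0.png

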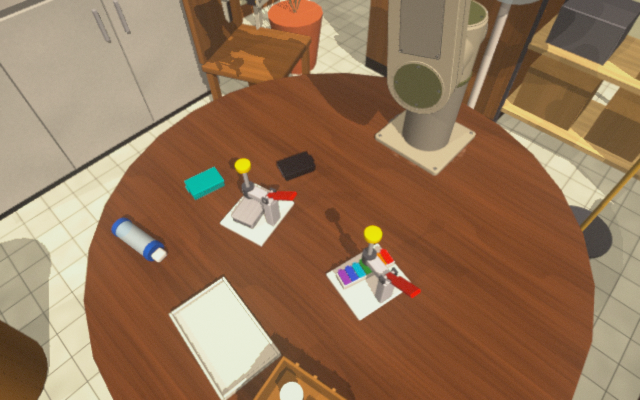

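View pics/top0.png

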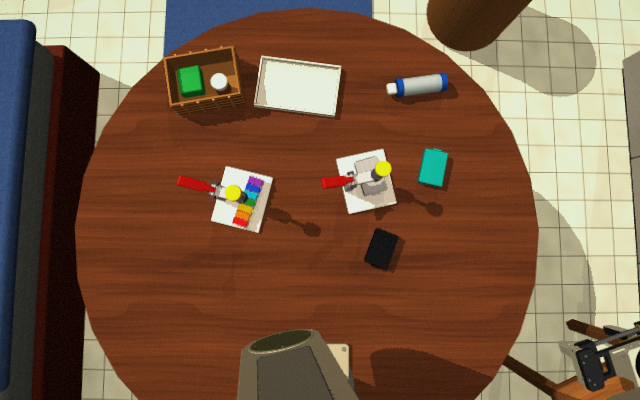

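The scene view shows the steel box under the left holder (knob at 242,167 and red lever at 282,196). The rainbow case is in the right holder (knob at 373,235). In the top view the steel holder's knob is at (383,169) and its lever runs from (323,182) to (352,180). I'll refine both points by colour.

```bash
python3 - <<'E'
from h import *
st=robot.read_state()
for c,box in (("scene",(225,150,305,215)),("top",(315,150,400,200))):
    p,d=robot.read_camera(c); m=robot.camera_model(c); hsv=cv2.cvtColor(p,cv2.COLOR_RGB2HSV)
    for n,lo,hi in (("knob",22,34),("lever",0,8)):
        M=(hsv[...,0]>=lo)&(hsv[...,0]<=hi)&(hsv[...,1]>190)&(hsv[...,2]>110)
        vs,us=np.nonzero(M); k=(us>=box[0])&(us<=box[2])&(vs>=box[1])&(vs<=box[3])
        P=np.array([toworld(c,ray(c,(u,v),m)*d[v,u],m) for u,v in zip(us[k],vs[k]) if d[v,u]>0])
        P=P[P[:,2]>.1]
        if n=="knob":
            zt=np.percentile(P[:,2],80);Q=P[P[:,2]>zt-.006]
            print(c,n,len(P),len(Q),np.median(Q,0),(Q.min(0)+Q.max(0))/2,np.ptp(Q,axis=0))
        else:
            mu=P.mean(0);w=np.linalg.svd(P-mu)[2][0]; w*=np.sign(w[1]); s=(P-mu)@w
            print(c,n,len(P),mu,"dir",w,"elev",np.degrees(np.arcsin(w[2])),"ends",mu+w*np.percentile(s,2),mu+w*np.percentile(s,98))
E
```

```text
scene knob 193 163 [ 0.53137532 -0.16367191  0.18795945] [ 0.52978941 -0.16483586  0.18741496] [0.03357434 0.03296308 0.00751225]
scene lever 202 [ 0.5076032  -0.0607798   0.14513554] dir [-0.21833889  0.84418168  0.48957678] elev 29.312768131893275 ends [ 0.51800607 -0.10100124  0.12180942] [ 0.50092735 -0.0349684   0.16010466]
top knob 199 196 [ 0.52851913 -0.16525641  0.18847981] [ 0.52808273 -0.16586055  0.18810718] [0.03350558 0.03477544 0.00907555]
top lever 276 [ 0.50487075 -0.0646342   0.14425436] dir [-0.20932175  0.8415764   0.49792927] elev 29.863095913217613 ends [ 0.5148392  -0.10471227  0.12054167] [ 0.49791053 -0.03665073  0.16081114]
```

```bash
cat >> h.py <<'E'
def go(target):
    st=robot.read_state(); R=cv2.Rodrigues(np.array(st["orientation"]))[0]
    d=R.T@(np.array(target)-np.array(st["tool_pos"])); print(st["t"],"pos",np.round(st["tool_pos"],4),"F",np.round(st["force"],1),"delta",np.round(d,4))
E
python3 -c "
from h import *
go((.529,-.165,.25));st=robot.read_state();print(cv2.Rodrigues(np.array(st['orientation']))[0].round(3),robot.tips_ahead,robot.camera_model('wrist'))"
```

```text
0.6 pos [ 0.1755 -0.5738  0.2297] F [ 0.8 -0.3 -0.7] delta [ 0.4576 -0.2875 -0.0204]
[[ 0.956  0.292  0.   ]
 [ 0.292 -0.956 -0.   ]
 [ 0.     0.    -1.   ]] 0.011 {'K': array([[347.35237214,   0.        , 320.72306931],
       [  0.        , 347.35237214, 199.80967075],
       [  0.        ,   0.        ,   1.        ]]), 'k1': -0.07700213444852676, 'tool_from_camera': array([[-3.81862141e-04, -9.63497783e-01, -2.67716037e-01,
         7.46490374e-02],
       [ 9.99999745e-01, -5.29347234e-04,  4.78726804e-04,
        -4.51755247e-04],
       [-6.02966958e-04, -2.67715786e-01,  9.63497740e-01,
        -1.55151343e-01],
       [ 0.00000000e+00,  0.00000000e+00,  0.00000000e+00,
         1.00000000e+00]])}
```

Emit:
move_arm --deltas '[0.03,-0.02,-0.02,0,0,0,0,0.075,-0.048,-0.02,0,0,0,0,0.12,-0.075,-0.02,0,0,0,0,0.165,-0.105,-0.02,0,0,0,0,0.21,-0.132,-0.02,0,0,0,0,0.255,-0.16,-0.02,0,0,0,0,0.3,-0.19,-0.02,0,0,0,0,0.345,-0.217,-0.02,0,0,0,0,0.39,-0.245,-0.02,0,0,0,0,0.43,-0.27,-0.02,0,0,0,0,0.45,-0.283,-0.02,0,0,0,0,0.457,-0.2875,-0.02,0,0,0,0]'

```text
t: 2.1
tool_pos: [0.5291, -0.164, 0.2496]
orientation: [-3.107, -0.468, 0.0]
force: [0.6, -0.2, -0.7]
opening: 0.0004
gripper_force: 0.0
```

```bash
python3 - <<'E'
from h import *
go((.529,-.165,.2))
c="wrist";st=robot.read_state();p,d=robot.read_camera(c); m=robot.camera_model(c)
cv2.imwrite("pics/w1.png",p[:,:,::-1]); hsv=cv2.cvtColor(p,cv2.COLOR_RGB2HSV)
for n,lo,hi in (("knob",22,34),("lever",0,8)):
    M=((hsv[...,0]>=lo)&(hsv[...,0]<=hi)&(hsv[...,1]>190)&(hsv[...,2]>90)&(d>0))
    vs,us=np.nonzero(M); P=np.array([toworld(c,ray(c,(u,v),m)*d[v,u],m,st) for u,v in zip(us[::7],vs[::7])])
    P=P[(P[:,2]>.1)&(P[:,1]<.05)]
    if n=="knob": P=P[P[:,2]>np.percentile(P[:,2],90)-.004]
    print(n,len(P),P.mean(0),P.min(0),P.max(0))
E
```

```text
2.1 pos [ 0.5291 -0.164   0.2496] F [ 0.6 -0.2 -0.7] delta [-0.0004  0.0009  0.0496]
knob 256 [ 0.53235298 -0.16498288  0.18880468] [ 0.51680112 -0.18206974  0.18495691] [ 0.54678127 -0.12405534  0.35091138]
lever 412 [ 0.5075663  -0.06655469  0.1423868 ] [ 0.49001156 -0.10917599  0.11677127] [ 0.52257279 -0.03260036  0.16102025]
```

View pics/w1.png

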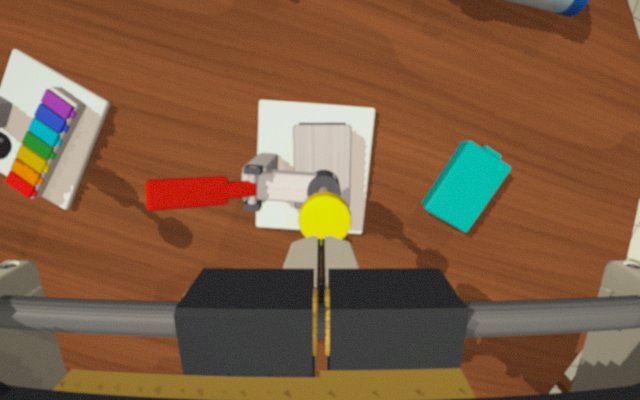

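The wrist picture shows the knob (325,217) just under the closed fingers, the steel box below it, and the red lever to the left (150–250,190). The positions agree, so I'll push down.

Emit:
move_arm --deltas '[0.0005,0,0.02,0,0,0,0,0.0005,0,0.04,0,0,0,0,0.0005,0,0.048,0,0,0,0,0.0005,0,0.054,0,0,0,0,0.0005,0,0.06,0,0,0,0,0.0005,0,0.066,0,0,0,0,0.0005,0,0.072,0,0,0,0,0.0005,0,0.077,0,0,0,0,0.0005,0,0.08,0,0,0,0,0.0005,0,0.082,0,0,0,0,0.0005,0,0.082,0,0,0,0]'

```text
t: 3.52
tool_pos: [0.529, -0.1648, 0.1674]
orientation: [-3.107, -0.465, -0.0]
force: [0.4, -0.5, 1.8]
opening: 0.0004
gripper_force: 0.5
```

Emit:
move_arm --deltas '[0,0,0.002,0,0,0,0,0,0,0.003,0,0,0,0,0,0,0.004,0,0,0,0,0,0,0.0045,0,0,0,0,0,0,0.0045,0,0,0,0]'

```text
t: 4.15
tool_pos: [0.529, -0.1648, 0.163]
orientation: [-3.107, -0.465, -0.0]
force: [0.8, 0.7, 2.9]
opening: 0.0007
gripper_force: 1.1
```

Emit:
move_arm --deltas '[0,0,0.0005,0,0,0,0,0,0,0.001,0,0,0,0,0,0,0.001,0,0,0,0]'

```text
t: 4.53
tool_pos: [0.529, -0.1649, 0.1623]
orientation: [-3.107, -0.465, -0.0]
force: [-0.3, 2.8, 4.5]
opening: 0.0006
gripper_force: 2.2
```

Emit:
move_arm --deltas '[0,0,0.0005,0,0,0,0,0,0,0.001,0,0,0,0,0,0,0.001,0,0,0,0]'

```text
t: 4.9
tool_pos: [0.529, -0.1649, 0.1623]
orientation: [-3.107, -0.465, -0.001]
force: [-3.3, 4.5, 11.9]
opening: 0.0004
gripper_force: 5.6
```

The stop is seated: it no longer moves, the force is rising, and the knob top is at about 151 mm, which matches the lid. I'll lift and go to the lever.

```bash
python3 -c "
from h import *
go((.503,-.059,.2))"
```

```text
4.9 pos [ 0.529  -0.1649  0.1623] F [-3.3  4.5 11.9] delta [ 0.0061 -0.1088 -0.0377]
```

Emit:
move_arm --deltas '[0,0,-0.01,0,0,0,0,0,0,-0.03,0,0,0,0,0,0,-0.04,0,0,0,0,0,0,-0.04,0,0,0,0]'

```text
t: 5.4
tool_pos: [0.5297, -0.1655, 0.2028]
orientation: [3.106, 0.464, 0.004]
force: [1.1, -0.5, 0.2]
opening: 0.0007
gripper_force: 0.0
```

Emit:
move_arm --deltas '[0.002,-0.035,0,0,0,0,0,0.004,-0.07,0,0,0,0,0,0.006,-0.1,0,0,0,0,0,0.006,-0.109,0,0,0,0,0,0.006,-0.109,0.012,0,0,0,0,0.006,-0.109,0.022,0,0,0,0,0.006,-0.109,0.032,0,0,0,0,0.006,-0.109,0.041,0,0,0,0,0.006,-0.109,0.05,0,0,0,0,0.006,-0.109,0.058,0,0,0,0,0.006,-0.109,0.065,0,0,0,0,0.006,-0.109,0.069,0,0,0,0]'

```text
t: 6.9
tool_pos: [0.5027, -0.0589, 0.1317]
orientation: [-3.107, -0.465, 0.0]
force: [-1.0, 1.4, 2.4]
opening: 0.0007
gripper_force: 1.1
```

Emit:
move_arm --deltas '[0,0,0.002,0,0,0,0,0,0,0.003,0,0,0,0,0,0,0.004,0,0,0,0,0,0,0.004,0,0,0,0]'

```text
t: 7.4
tool_pos: [0.5029, -0.059, 0.129]
orientation: [3.107, 0.465, 0.0]
force: [-3.6, 1.6, 8.3]
opening: 0.0005
gripper_force: 4.1
```

Emit:
move_arm --deltas '[0,0,0.0008,0,0,0,0,0,0,0.0015,0,0,0,0,0,0,0.0015,0,0,0,0]'

```text
t: 7.78
tool_pos: [0.5031, -0.059, 0.1288]
orientation: [3.107, 0.465, 0.001]
force: [-8.5, 3.4, 19.0]
opening: 0.0004
gripper_force: 8.8
```

Emit:
move_arm --deltas '[0,0,-0.01,0,0,0,0,0,0,-0.05,0,0,0,0,0,0.03,-0.1,0,0,0,0,0,0.08,-0.12,0,0,0,0,0,0.13,-0.12,0,0,0,0,0,0.17,-0.12,0,0,0,0,0,0.17,-0.12,0,0,0,0]'

```text
t: 8.65
tool_pos: [0.5523, -0.2243, 0.246]
orientation: [3.108, 0.459, -0.002]
force: [-0.2, 0.8, -0.6]
opening: 0.0007
gripper_force: 0.0
```

```bash
python3 - <<'E'
from h import *
st=robot.read_state();print(st["t"],st["tool_pos"],st["force"]); ims=[]
for c in ("scene","top","wrist"):
    p,d=robot.read_camera(c); m=robot.camera_model(c); hsv=cv2.cvtColor(p,cv2.COLOR_RGB2HSV); ims.append(p)
    for n,lo,hi in (("knob",22,34),("lever",0,8)):
        M=((hsv[...,0]>=lo)&(hsv[...,0]<=hi)&(hsv[...,1]>190)&(hsv[...,2]>90)&(d>0))
        vs,us=np.nonzero(M); P=np.array([toworld(c,ray(c,(u,v),m)*d[v,u],m,st) for u,v in zip(us,vs)])
        P=P[(P[:,2]>.1)&(P[:,2]<.21)&(P[:,1]<0)&(P[:,1]>-.25)&(abs(P[:,0]-.5)<.1)]
        if len(P): print(c,n,len(P),np.median(P,0).round(4),np.percentile(P,[5,95],axis=0).round(3).tolist())
cv2.imwrite("pics/s2.png",cv2.resize(np.vstack([ims[0][:,:,::-1][120:320,150:450],ims[2][::2,::2,::-1][:,10:310]]),None,fx=1.4,fy=1.4))
E
```

```text
8.65 [ 0.55233705 -0.22427883  0.24597885] [-0.15008292  0.7589157  -0.64124498]
scene knob 181 [ 0.5321 -0.1614  0.1506] [[0.517, -0.179, 0.142], [0.546, -0.149, 0.153]]
scene lever 292 [ 0.5068 -0.0554  0.1178] [[0.492, -0.096, 0.114], [0.518, -0.024, 0.12]]
top knob 178 [ 0.5283 -0.1637  0.1513] [[0.515, -0.178, 0.148], [0.542, -0.15, 0.154]]
top lever 319 [ 0.5044 -0.0585  0.1183] [[0.49, -0.099, 0.116], [0.517, -0.026, 0.121]]
wrist knob 1556 [ 0.5318 -0.1698  0.1505] [[0.517, -0.183, 0.148], [0.546, -0.156, 0.152]]
wrist lever 2248 [ 0.5079 -0.0641  0.1173] [[0.493, -0.102, 0.114], [0.519, -0.031, 0.119]]
```

View pics/s2.png

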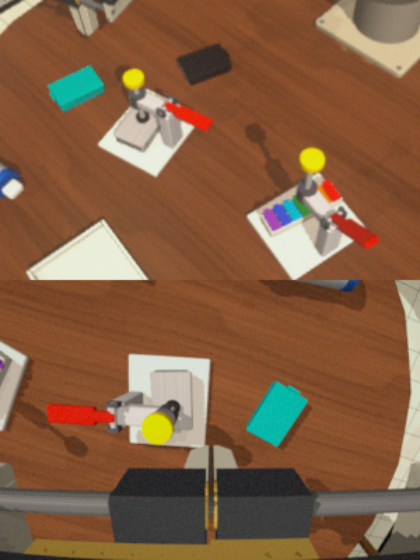

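The picture shows the knob down (135,78) with its foot on the steel lid. The lever lies flat (190,115) at 118 mm, the other holder is unchanged, and the arm is clear.

```bash
python3 -c "
from plant import robot
print(robot.close_job())"
```

```text
the job is handed in; nothing more can be done
None
```

The steel pillbox holder's stop is down on the lid (knob top about 151 mm), its red lever is folded flat at 118 mm, the rainbow-case holder was left untouched, and the job was handed in about 9 s into the 32 s limit.

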